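Hang the drill-bit holder back on its keyhole stud

TASK

Stand the empty green drill-bit holder upright on the bench on its wooden block and let go of it. Then take it by its top edge and hang it in the gap on the plywood board: slip its keyhole over the headed stud, which has to be felt for as its height is adjustable, and slide it fully down so that it locks behind the head and hangs straight. Leave the battery, chuck key, jar, bit tray and vice where they are.

Things in the scene. Friction and masses are not known exactly. Their poses are not given: they have to be found in the camera images.
- holder: Empty bit holder, 0.25-0.5 kg: green plate 165 x 60 x 8 mm with a wooden block on the front of its low end; starts lying on its back. Origin on the plate's back face, mid width; x towards the end that is up when hung (top edge x = 90, bottom x = -75 mm), y across (+-30 mm), z out of the front (plate z = 0 to 8 mm). It stands alone on the block's underside, x up, origin 75 mm above the bench.
- holder_block (a point): Where the wooden block can be gripped across its 60 mm width: x = -50, y = 0, z = 30 mm of the holder, axes as the holder's. The block fills x = -75 to -25, y = -30 to 30, z = 8 to 53 mm of the holder.
- holder_tab (a point): Where to pinch the plate's 8 mm thickness, 16 mm below its top edge: x = 74, y = 0, z = 4 mm of the holder, axes as the holder's. The plate is plain there down to x = 31 mm.
- holder_hole (a point): Middle of the wide part of the keyhole on the plate's back face, x = 2, y = 0, z = 0 mm of the holder, axes as the holder's: eight-sided through hole 28 mm across, narrowing upwards (from x = 6 to 18 mm) to a slot 12 mm wide that ends at x = 31 mm.
- holder_seat (a point): Point on the plate's back face where the stud's axis lies when the holder is locked fully down: x = 27, y = 0, z = 0 mm of the holder, 25 mm above the middle of the wide hole. Axes as the holder's.
- board: Fixed upright plywood board on a steel foot, 236 mm wide, top edge 167 mm above the bench. Its front looks to its -x; y along it, z up; origin on the bench below the middle of the front. Two fixed holders like the loose one, full of bits, hang 70 mm either side of the middle; the loose one hangs between them with 10 mm each side, too little for a finger.
- stud_mark (a point): Point on the board's front, 150 mm above the bench, mid gap; axes as the board's. The steel stud stands out here along -x: neck 8 mm diameter, 11 mm long, then a head 20 mm diameter, 5 mm thick. It is clamped up to 8 mm above or below this point (unreported): press the plate on it lightly at several heights till the head enters the hole and the plate reaches the board.
- battery: Bystander: black and red tool battery, 110 x 70 x 57 mm, on the bench; origin under its middle.
- chuck_key: Bystander: steel T-shaped chuck key, about 95 x 65 mm, 16 mm high, on the bench; origin under the crossing.
- paste_jar: Bystander: jar with yellow cap, 64 mm wide, 70 mm high; origin under its middle.
- bit_tray: Bystander: blue divided tray, 100 x 200 x 25 mm; origin under its middle.
- vice: Bystander: small drilling vice, 150 x 80 x 62 mm, 2.5 kg; origin under its middle.
Not all that is in view belongs to the job. Leave any orange or purple look-alike of the holder alone.

How it is judged:
On the way:
1. the holder stands upright on its block on the bench, let go (angle between holder's own x axis and vertical below 0.12 rad and height (world z) of holder between 0.07 and 0.08 m and height (world z) of holder_tab above 0.14 m and contact force between holder and the fingers below 0.1 N and linear speed of holder below 0.02 m/s), for 0.2 s.
At the end, for the whole second after the job is handed in: The holder hangs by itself on the stud in the gap, let go and at rest: seat point within 5 mm sideways and 11.5 mm in height of the mark (the stud's height varies by 8 mm), back face at most 6 mm from the board, upright and square to it within 7 degrees (x of holder_seat in the frame of stud_mark between -0.006 and 0.003 m and y of holder_seat in the frame of stud_mark between -0.005 and 0.005 m and z of holder_seat in the frame of stud_mark between -0.0115 and 0.0115 m and angle between holder's own x axis and vertical below 0.12 rad and angle between the z axis of holder and the x axis of stud_mark, either way round below 0.12 rad and contact force between holder and the fingers below 0.1 N and linear speed of holder below 0.01 m/s); the robot touches nothing.
It fails at once if the battery, chuck key, jar, tray or vice is pushed away by more than 30 mm (distance of any of battery, chuck_key, paste_jar, bit_tray, vice from where it was at the start of the episode above 0.03 m).
It also fails if it takes over 67 s, if anything falls off the work surface, if the arm or the gripper's body presses on something with over 40 N, if the wrist force passes 120 N, or if a joint passes its speed limit or range.

ROBOT

A 6-joint arm with a two-finger parallel gripper is mounted at the origin on the work surface. World frame = base frame: x ahead of the robot, y to its left, z up, the work surface at z = 0. Lengths are in m, angles in rad, forces in N, time in s.
With the tool pointing down it reaches from about 0.35 to 0.95 m from the base axis. Payload 17.4 kg.
Tool frame: the origin (TCP) lies on the centre line of the jaws, within the pads' length; the fingertips stand 14 mm ahead of it and the grasp point (between the pads) lies 5 mm behind it; z points along the fingers, y is the line along which they close (so a half turn about z gives the same grasp; the last joint's range is limited). The gripper opens to 93 mm and grips with 3 to 60 N. Pads are 15 mm wide; open, the fingers measure 128 mm over their backs; the gripper's body (75 mm by 188 mm) begins 65 mm behind the grasp point.
Start: joints at [1.103, 0.116, 1.442, -0, 1.584, -0.038], TCP at [0.281, 0.614, 0.233] pointing down, gripper open.
Joint ranges: [-2.83, 2.83], [-0.83, 2.19], [0.07, 2.5], [-1.14, 4.28], [0.01, 3], [-2.97, 2.97]. Speed limits (rad/s): [1.89, 1.89, 2.22, 3.14, 3.14, 3.14].

INTERFACE

Orientations are given as a rotation vector (axis times angle).
In Python, from station import ctrl gives the robot as it stands.
- The arm moves only by the tool carry_out, never from a script. Its argument "targets" is one flat list of numbers, 7 for each row, row after row: the opening in per cent of the stroke, from 0 (shut) to 100 (fully open), then the shift along the world's x, y, z in cm, then the turn, a rotation vector about the world's x, y, z in rad. A call has 1 to 20 rows; each row shifts and turns the commanded pose from where the row before left it; what a row does not reach is not made up. A row lasts 1/10 s, in which the tool goes at most 50 mm and 8.59 degrees, less where a joint would pass 70% of its speed; a pose out of reach is approached as far as the arm can. A call is refused whole if a number of a shift passes 5 or a number of a turn 0.15, either way. A call with a gripper value outside its range is refused whole. The fingers move at their own pace and stop on an object; "force" is the grip in N (left out, the last holds). Time passes only in rows, so rows that do not move let the fingers close. It gives the time, the measured TCP pose, the force, the opening and the grip force at its end, in the units of the state.
- ctrl.observe(): the state, without advancing time (a new reading comes with each control period).
- ctrl.capture(name): name is "scene" or "side" or "wrist"; returns the picture (384x512x3 uint8, red, green, blue); there is no depth.
- ctrl.camera_info(name): a dict with "fx", "fy", "cx", "cy" (pixels), "world_from_camera" (4x4, takes a point from camera to world coordinates); the wrist camera has in their place "mount" (4x4, takes a point from camera to tool coordinates, whose origin is the TCP and whose axes are the flange's). Camera axes: x right, y down, z forward; pixel columns grow to the right and rows downward; lengths in m; the calibration is good to about 2 mm. A picture is of the moment at which its call begins: read the wrist's pose just before it. camera_info takes no time and is no camera call.
- ctrl.hand_in(): hands the job in; it is judged then, once.
The state is a dict: "t": time; "qpos": joint angles; "qd": joint speeds; "joint_torque": joint torques, N m; "tool_pos": TCP position; "eef_rot": TCP orientation; "ft_force": force on the tool from outside, world axes, zero at the start; "ft_torque": the same for the moment, N m; "gripper_width": finger opening in m; "grasp_force": force on a finger pad.
Only numpy, scipy, OpenCV 4.12 (cv2) and the standard library are available. Lean on these libraries where they do the work, as an engineer would, in place of code of your own. Each camera call takes 0.05 s, during which the arm holds its last target. There are 200 camera calls.

## Working session

There is one attempt and no reset: what is moved stays moved. The work goes in short steps, Python scripts to look and compute and a tool call to move; the robot and the scene stay as the last step left them, time stands still between calls to the robot, and variables do not carry over. Pictures are saved under pics/ and viewed, at most 10 in all, crops included, and the job is handed in when it is done.

Besides the shell and the picture viewer there is one more tool, called after "Emit:" by a JSON object that holds its "fn" and its "kwargs", one argument or row to a line. carry_out: Moves the arm, as the interface text tells. Its arguments: {"type":"object","properties":{"targets":{"type":"array"},"force":{"type":"number"}},"required":["targets"]}

```bash
mkdir -p pics
python3 - <<'E'
from station import ctrl
import cv2,numpy as np
np.set_printoptions(precision=4,suppress=True)
a=ctrl.capture("scene");b=ctrl.capture("side")
cv2.imwrite("pics/scene.png",a[:,:,::-1]);cv2.imwrite("pics/side.png",b[:,:,::-1])
for n in("scene","side","wrist"):print(n,ctrl.camera_info(n))
print(ctrl.observe())
E
```

```text
scene {'fx': 379.53216534372234, 'fy': 379.53216534372234, 'cx': 255.28921675929408, 'cy': 195.29717820702675, 'world_from_camera': array([[ 0.219 ,  0.8223, -0.5252,  1.0749],
       [ 0.9757, -0.1855,  0.1165, -0.1116],
       [-0.0016, -0.5379, -0.843 ,  0.9254],
       [ 0.    ,  0.    ,  0.    ,  1.    ]])}
side {'fx': 378.4984584608646, 'fy': 378.4984584608646, 'cx': 257.3521903657822, 'cy': 190.3203152247688, 'world_from_camera': array([[ 0.9996, -0.0112,  0.027 ,  0.5021],
       [-0.0258, -0.7721,  0.635 , -0.5739],
       [ 0.0137, -0.6354, -0.772 ,  0.8133],
       [ 0.    ,  0.    ,  0.    ,  1.    ]])}
wrist {'fx': 286.72098547807127, 'fy': 286.72098547807127, 'cx': 256.8835608600844, 'cy': 192.44445060280194, 'mount': array([[ 0.    , -0.9568, -0.2909,  0.0813],
       [ 1.    ,  0.0001, -0.0002,  0.0004],
       [ 0.0002, -0.2909,  0.9568, -0.1524],
       [ 0.    ,  0.    ,  0.    ,  1.    ]])}
{'t': 0.1, 'qpos': array([ 1.1032,  0.1164,  1.4422, -0.    ,  1.584 , -0.0378]), 'qd': array([ 0.0007, -0.0016, -0.0033, -0.0003,  0.0015,  0.0005]), 'joint_torque': array([  0.0009, -72.2897, -62.3868,   0.0782,   0.0227,  -0.    ]), 'tool_pos': array([0.2812, 0.6134, 0.232 ]), 'eef_rot': array([-0.6699, -3.0691,  0.0016]), 'ft_force': array([-0.1807,  0.0148,  0.2592]), 'ft_torque': array([-0.0163, -0.0091, -0.0001]), 'grasp_force': 0.0, 'gripper_width': 0.09301566278108138}
```

View pics/scene.png

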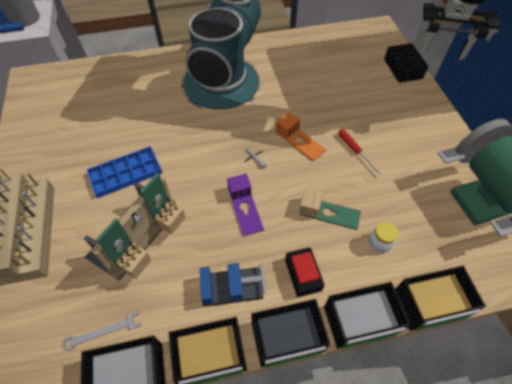

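View pics/side.png

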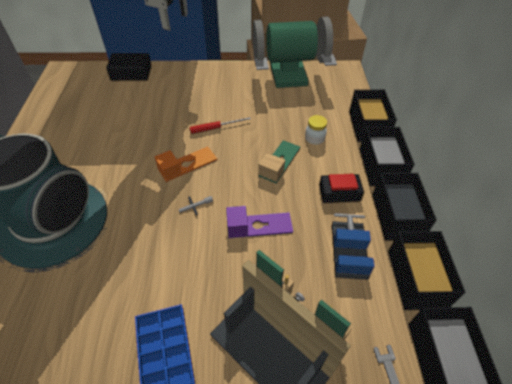

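The green holder lies at scene (335,212) and side (280,160). Look-alikes are orange (300,137), purple (243,205) and the two fixed holders on the board (118,240) and (157,195). I choose the loose green one and check it up close.

```bash
cat > h.py <<'E'
from station import ctrl
import cv2,numpy as np
from scipy.spatial.transform import Rotation as R
np.set_printoptions(precision=4,suppress=True)
def cam(n):
    i=ctrl.camera_info(n)
    if n=="wrist":
        s=ctrl.observe();T=np.eye(4);T[:3,:3]=R.from_rotvec(s["eef_rot"]).as_matrix();T[:3,3]=s["tool_pos"];W=T@i["mount"]
    else: W=i["world_from_camera"]
    return i,W
def ray(c,u,v):
    i,W=c;d=W[:3,:3]@np.array([(u-i["cx"])/i["fx"],(v-i["cy"])/i["fy"],1]);return W[:3,3],d
def onz(c,u,v,z):
    o,d=ray(c,u,v);return o+d*(z-o[2])/d[2]
def proj(c,p):
    i,W=c;q=np.linalg.inv(W)@np.append(p,1);return np.array([i["fx"]*q[0]/q[2]+i["cx"],i["fy"]*q[1]/q[2]+i["cy"]])
def tri(c1,p1,c2,p2):
    o1,d1=ray(c1,*p1);o2,d2=ray(c2,*p2);s=np.linalg.lstsq(np.c_[d1,-d2],o2-o1,rcond=None)[0]
    a=o1+s[0]*d1;b=o2+s[1]*d2;return (a+b)/2,np.linalg.norm(a-b)
E
python3 - <<'E'
from h import *
a=cv2.imread("pics/scene.png");b=cv2.imread("pics/side.png")
f=lambda im,x,y,w,h,k:cv2.resize(im[y:y+h,x:x+w],None,fx=k,fy=k,interpolation=cv2.INTER_CUBIC)
A=f(a,295,180,80,60,5);B=f(b,250,130,80,60,5);C=f(a,80,170,110,82.5.__int__(),400/110);D=f(b,240,245,120,90,400/120)
C=cv2.resize(C,(400,300));D=cv2.resize(D,(400,300))
cv2.imwrite("pics/c1.png",np.vstack([np.hstack([A,B]),np.hstack([C,D])]))
for n,im,(x,y,w,h) in(("scene",a,(295,180,80,60)),("side",b,(250,130,80,60))):
    c=cam(n);hsv=cv2.cvtColor(im,cv2.COLOR_BGR2HSV);m=cv2.inRange(hsv,(65,80,20),(95,255,255));M=0*m;M[y:y+h,x:x+w]=m[y:y+h,x:x+w]
    k=max(cv2.findContours(M,0,2)[0],key=cv2.contourArea);p=cv2.approxPolyDP(k,2,True)[:,0];print(n,cv2.contourArea(k))
    for q in p:print(q,onz(c,*q,0.008)[:2])
E
```

```text
scene 585.0
[322 203] [0.5701 0.1937]
[318 217] [0.611  0.1688]
[356 226] [0.6606 0.2612]
[357 211] [0.6166 0.2808]
side 255.5
[283 142] [0.6143 0.2802]
[275 154] [0.5867 0.2285]
[282 154] [0.6077 0.2282]
[285 157] [0.6158 0.2156]
[285 167] [0.6129 0.175 ]
[298 147] [0.6586 0.2576]
```

View pics/c1.png

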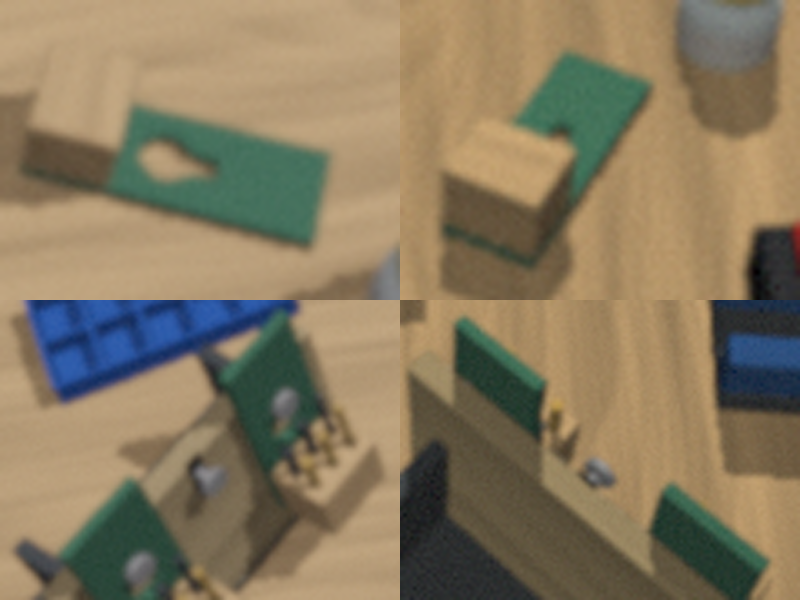

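The upper crops show the loose green holder with its keyhole and no bits in it, so the choice is right. The lower crops show the stud head at about scene (138,218) and side (300,297), between the fixed holders.

Run:
```python
from h import *
S=cam("scene");D=cam("side")
s=lambda x,y:(80+x/3.636-.3,170+(y-300)/3.636-.3)
d=lambda x,y:(240+(x-400)/3.333-.3,245+(y-300)/3.333-.3)
print("stud head",tri(S,s(212,478),D,d(601,474)))
for n,p,q in(("R far",s(283,312),d(457,322)),("R near",s(222,376),d(546,384)),("L far",s(132,481),d(672,487)),("L near",s(60,550),d(768,564))):
    print(n,p,q,tri(S,p,D,q))
for n,p in(("top a",(328,152)),("top b",(310,241))):
    print(n,onz(S,295+p[0]/5-.4,180+p[1]/5-.4,.008))
for n,p in(("t a",(569,52)),("t b",(651,84))):
    print(n,onz(D,250+(p[0]-400)/5-.4,130+p[1]/5-.4,.008))
# block top corners scene (z=.053) side
for p in((42,52),(138,58),(108,153),(28,128)):print("blk scene",onz(S,295+p[0]/5-.4,180+p[1]/5-.4,.053))
for p in((445,168),(490,120),(577,150),(541,207)):print("blk side",onz(D,250+(p[0]-400)/5-.4,130+p[1]/5-.4,.053))
print("jar",onz(S,386,232,.07),"batt",onz(S,305,267,.057),"key",onz(S,255,157,.016),"purple",onz(S,243,205,.01),"orange",onz(S,312,145,.01),"vice",onz(S,232,275,.06))
```

```text
stud head (array([ 0.5968, -0.2852,  0.1529]), np.float64(0.0007813077538001999))
R far (157.53278327832783, 173.00033003300328) (256.8017101710171, 251.3006600660066) (array([ 0.5185, -0.2211,  0.209 ]), np.float64(2.1109839349520586e-05))
R near (140.75610561056104, 190.6020902090209) (283.50438043804377, 269.90252025202517) (array([ 0.5637, -0.2615,  0.2142]), np.float64(0.001392701266225388))
L far (116.00363036303631, 219.47997799779978) (321.3081608160816, 300.8056105610561) (array([ 0.6237, -0.3182,  0.2104]), np.float64(0.00014081698894476518))
L near (96.2016501650165, 238.45687568756875) (350.11104110411037, 323.9079207920792) (array([ 0.6634, -0.3587,  0.2145]), np.float64(0.001060428455226266))
top a [0.6155 0.2907 0.008 ]
top b [0.6661 0.2608 0.008 ]
t a [0.6162 0.2891 0.008 ]
t b [0.6643 0.2601 0.008 ]
blk scene [0.5434 0.1408 0.053 ]
blk scene [0.5588 0.191  0.053 ]
blk scene [0.6129 0.1567 0.053 ]
blk scene [0.5886 0.1195 0.053 ]
blk side [0.5346 0.1484 0.053 ]
blk side [0.5611 0.1855 0.053 ]
blk side [0.6087 0.1613 0.053 ]
blk side [0.586  0.1186 0.053 ]
jar [0.7213 0.3035 0.07  ] batt [0.7613 0.0807 0.057 ] key [0.3735 0.0435 0.016 ] purple [ 0.5286 -0.0259  0.01  ] orange [0.3617 0.2286 0.01  ] vice [ 0.7436 -0.0956  0.06  ]
```

Run:
```python
from h import *
s=ctrl.observe();q=s["qpos"];E=lambda a,t:R.from_euler(a,t)
f=lambda q1,th,q4,q5,q6:E('z',q1)*E('y',th)*E('z',q4)*E('y',q5)*E('z',q6)
R0=R.from_rotvec(s["eef_rot"]);C=f(q[0],q[1]+q[2],q[3],q[4],q[5]).inv()*R0
print("const",C.as_rotvec())
def ik(Rt,q1,th):
    M=(E('z',q1)*E('y',th)).inv()*Rt*C.inv()
    return M.as_euler('ZYZ')
h=np.array([.476,.879,0]);Z=np.array([0,0,1.])
for name,sg in(("cam +h",1),("cam -h",-1)):
  for tl in(-50,-45,0,40,45):
    t=np.radians(tl);z=-Z*np.cos(t)+h*np.sin(t)
    y=np.cross(Z,h)*(-sg);x=np.cross(y,z)
    Rt=R.from_matrix(np.c_[x,y,z]); wr=np.array([.575,.153,.03])-.25*z;q1=np.arctan2(wr[1],wr[0])
    print(name,tl,"rv",Rt.as_rotvec(),*[np.degrees(ik(Rt,q1,th)).round() for th in(1.4,1.8)])
```

```text
const [-0.     -0.      1.5708]
cam +h -50 rv [ 2.1579  1.2854 -1.006 ] [-40. 136.  34.] [-30. 117.  50.]
cam +h -45 rv [ 2.2239  1.3247 -0.9209] [-35. 133.  37.] [-27. 113.  51.]
cam +h 0 rv [2.699  1.6078 0.    ] [  0. 100.  43.] [ 0. 77. 43.]
cam +h 40 rv [-2.2876 -1.3627 -0.8324] [35. 79. 30.] [40. 61. 15.]
cam +h 45 rv [-2.2239 -1.3247 -0.9209] [40. 78. 27.] [45. 61. 11.]
cam -h -50 rv [ 1.194  -2.0044  0.5566] [ -40.  136. -146.] [ -30.  117. -130.]
cam -h -45 rv [ 1.2375 -2.0774  0.5124] [ -35.  133. -143.] [ -27.  113. -129.]
cam -h 0 rv [ 1.6078 -2.699  -0.    ] [  -0.  100. -137.] [  -0.   77. -137.]
cam -h 40 rv [-1.2806  2.1498  0.466 ] [  35.   79. -150.] [  40.   61. -165.]
cam -h 45 rv [-1.2375  2.0774  0.5124] [  40.   78. -153.] [  45.   61. -169.]
```

Emit:
{"fn": "carry_out", "kwargs": {
  "targets": [100,2.4,-3.8,0,0,0,-0.137,100,2.4,-3.8,0,0,0,-0.137,100,2.4,-3.8,0,0,0,-0.137,100,2.4,-3.8,0,0,0,-0.137,100,2.4,-3.8,0,0,0,-0.137,100,2.4,-3.8,0,0,0,-0.137,100,2.4,-3.8,0,0,0,-0.137,100,2.4,-3.8,0,0,0,-0.137,100,2.4,-3.8,0,0,0,-0.137,100,2.4,-3.8,0,0,0,-0.137,100,2.4,-3.8,0,0,0,-0.137,100,2.4,-3.8,0,0,0,-0.137,100,0,0,0,0,0,0],
  "force": 30
}}

```text
t: 1.4
tool_pos: [0.571, 0.1537, 0.2319]
eef_rot: [2.711, 1.586, -0.002]
ft_force: [-1.2, 0.2, -0.6]
gripper_width: 0.093
grasp_force: 0.0
```

Run:
```python
from h import *
c=cam("wrist");a=ctrl.capture("wrist")[:,:,::-1].copy();cv2.imwrite("pics/w1.png",a)
s=ctrl.observe();print(s["tool_pos"],s["eef_rot"],s["qpos"])
P=np.array([.575,.153]);h=np.array([.476,.879]);y=np.array([-.879,.476])
for x,yy,z in((90,30,8),(90,-30,8),(-25,30,53),(-25,-30,53),(-75,30,53),(-75,-30,53),(2,0,8)):
    p=P+h*(x+50)/1e3+y*yy/1e3;u=proj(c,np.append(p,z/1e3));print(x,yy,z,u)
    cv2.circle(a,tuple(int(round(v)) for v in u),3,(0,0,255),1)
cv2.imwrite("pics/w1m.png",a)
```

```text
[0.57   0.1556 0.232 ] [-2.7072 -1.5935  0.0016] [ 0.2234 -0.0661  1.628  -0.0001  1.5807  0.7301]
90 30 8 [233.2318  53.1877]
90 -30 8 [283.4499  52.3229]
-25 30 53 [234.1026 155.1825]
-25 -30 53 [285.7415 154.381 ]
-75 30 53 [235.7045 196.1505]
-75 -30 53 [285.1724 195.4166]
2 0 8 [259.3005 128.026 ]
```

View pics/w1m.png

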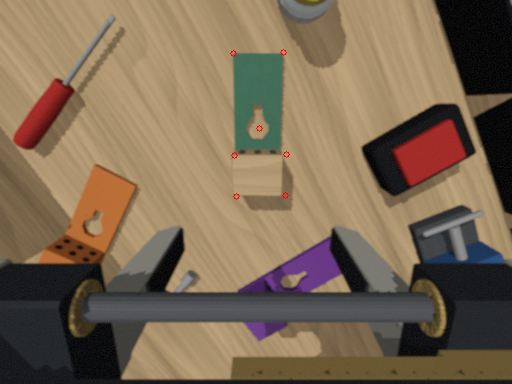

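Projected holder corners match the wrist image to about 2 px (plate top at (233–283,53), block end at (235–283,195)).

Emit:
{"fn": "carry_out", "kwargs": {
  "targets": [100,0.64,1.04,-2.3,-0.1075,0.058,0,100,0.64,1.04,-2.3,-0.1075,0.058,0,100,0.64,1.04,-2.3,-0.1075,0.058,0,100,0.64,1.04,-2.3,-0.1075,0.058,0,100,0.64,1.04,-2.3,-0.1075,0.058,0,100,0,0,0,0,0,0,100,0,0,0,0,0,0]
}}

```text
t: 2.15
tool_pos: [0.6007, 0.2109, 0.1162]
eef_rot: [2.35, 1.394, -0.74]
ft_force: [0.5, -0.3, 1.5]
gripper_width: 0.0931
grasp_force: 0.0
```

Emit:
{"fn": "carry_out", "kwargs": {
  "targets": [100,-0.75,-1.42,-2.25,0,0,0,100,-0.75,-1.42,-2.25,0,0,0,100,-0.75,-1.42,-2.25,0,0,0,100,-0.75,-1.42,-2.25,0,0,0,100,0,0,0,0,0,0,0,0,0,0,0,0,0,0,0,0,0,0,0,0,0,0,0,0,0,0,0,0,0,0,0,0,0,0,0,0,0,0,0,0,0,0,0,0,0,0,0]
}}

```text
invalid input
```

Emit:
{"fn": "carry_out", "kwargs": {
  "targets": [100,-0.75,-1.42,-2.25,0,0,0,100,-0.75,-1.42,-2.25,0,0,0,100,-0.75,-1.42,-2.25,0,0,0,100,-0.75,-1.42,-2.25,0,0,0,100,0,0,0,0,0,0,100,0,0,0,0,0,0]
}}

```text
t: 2.75
tool_pos: [0.5719, 0.1531, 0.0304]
eef_rot: [2.354, 1.39, -0.733]
ft_force: [-0.1, -0.0, 0.4]
gripper_width: 0.0929
grasp_force: 0.0
```

Emit:
{"fn": "carry_out", "kwargs": {
  "targets": [0,0,0,0,0,0,0,0,0,0,0,0,0,0,0,0,0,0,0,0,0,0,0,0,0,0,0,0,0,0,0,0,0,0,0,0,0,0,0,0,0,0],
  "force": 35
}}

```text
t: 3.35
tool_pos: [0.5713, 0.153, 0.0278]
eef_rot: [2.352, 1.391, -0.738]
ft_force: [0.4, 1.8, 2.7]
gripper_width: 0.0594
grasp_force: 34.9
```

Emit:
{"fn": "carry_out", "kwargs": {
  "targets": [0,0.5,1,2,0,0,0,0,0.5,1,2,0,0,0,0,0.5,1,2,0,0,0,0,0,0,0,0.1255,-0.068,0,0,0,0,0,0.1255,-0.068,0,0,0,0,0,0.1255,-0.068,0,0,0,0,0,0.1255,-0.068,0,0,0,0,0,0.1255,-0.068,0,0,0,0,0,0.1255,-0.068,0,0,0,0,0,0.1255,-0.068,0,0,0,0,0,0.1255,-0.068,0,0,0,0,0,0.1255,-0.068,0,0,0,0,0,0.1255,-0.068,0,0,0,0,0,0.1255,-0.068,0,0,0,0,0,0,0,0]
}}

```text
t: 4.85
tool_pos: [0.5847, 0.1816, 0.0845]
eef_rot: [-2.095, -1.23, -1.084]
ft_force: [-0.5, -0.4, -3.9]
gripper_width: 0.0599
grasp_force: 34.9
```

Run:
```python
from h import *
s=ctrl.observe();print(s["tool_pos"],s["qpos"],s["ft_force"],s["gripper_width"])
M=R.from_rotvec(s["eef_rot"]).as_matrix();print(M)
a=ctrl.capture("side")[:,:,::-1];b=ctrl.capture("scene")[:,:,::-1]
k=lambda im,x,y:cv2.resize(im[y:y+120,x:x+133],(400,360),interpolation=cv2.INTER_CUBIC)
cv2.imwrite("pics/l1.png",np.hstack([k(a,220,70),k(b,265,140)]))
```

```text
[0.5847 0.1816 0.0845] [-0.1092 -0.1091  2.1332  1.1071  1.0124 -0.1834] [-0.5465 -0.4286 -3.8619] 0.05987747489884123
[[ 0.2832  0.8757  0.391 ]
 [ 0.4983 -0.4827  0.7202]
 [ 0.8195 -0.0092 -0.573 ]]
```

View pics/l1.png

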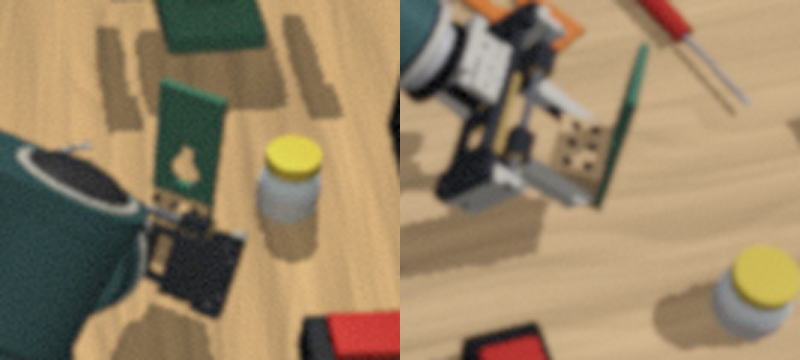

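Emit:
{"fn": "carry_out", "kwargs": {
  "targets": [0,0,0,-1.7,0,0,0,0,0,0,-1.7,0,0,0,0,0,0,-1.5,0,0,0,0,0,0,-0.9,0,0,0,0,0,0,0,0,0,0,0,0,0,0,0,0,0]
}}

```text
t: 5.55
tool_pos: [0.5867, 0.1831, 0.0304]
eef_rot: [-2.094, -1.238, -1.085]
ft_force: [0.4, 0.2, -4.0]
gripper_width: 0.0602
grasp_force: 34.9
```

Emit:
{"fn": "carry_out", "kwargs": {
  "targets": [0,0,0,-0.15,0,0,0,0,0,0,0,0,0,0]
}}

```text
t: 5.75
tool_pos: [0.5865, 0.1828, 0.0287]
eef_rot: [-2.094, -1.237, -1.086]
ft_force: [-0.4, -0.8, -4.1]
gripper_width: 0.0597
grasp_force: 34.9
```

Emit:
{"fn": "carry_out", "kwargs": {
  "targets": [0,0,0,-0.15,0,0,0,0,0,0,0,0,0,0]
}}

```text
t: 5.95
tool_pos: [0.5863, 0.1828, 0.0267]
eef_rot: [-2.094, -1.237, -1.085]
ft_force: [0.3, -0.0, -3.2]
gripper_width: 0.06
grasp_force: 34.9
```

Emit:
{"fn": "carry_out", "kwargs": {
  "targets": [0,0,0,-0.2,0,0,0,0,0,0,0,0,0,0]
}}

```text
t: 6.15
tool_pos: [0.5862, 0.1828, 0.0244]
eef_rot: [-2.094, -1.236, -1.085]
ft_force: [0.4, 0.1, -4.0]
gripper_width: 0.0599
grasp_force: 34.9
```

Emit:
{"fn": "carry_out", "kwargs": {
  "targets": [0,0,0,-0.15,0,0,0,0,0,0,0,0,0,0]
}}

```text
t: 6.35
tool_pos: [0.5865, 0.183, 0.0236]
eef_rot: [-2.093, -1.237, -1.086]
ft_force: [-1.3, 1.2, 1.6]
gripper_width: 0.0597
grasp_force: 35.0
```

Emit:
{"fn": "carry_out", "kwargs": {
  "targets": [0,0,0,-0.05,0,0,0,60,0,0,0,0,0,0,70,0,0,0,0,0,0,80,0,0,0,0,0,0,100,0,0,0,0,0,0,100,0,0,0,0,0,0,100,0,0,0,0,0,0,100,0,0,0,0,0,0]
}}

```text
t: 7.15
tool_pos: [0.5863, 0.1828, 0.0226]
eef_rot: [-2.094, -1.237, -1.085]
ft_force: [0.1, 0.2, 0.4]
gripper_width: 0.0927
grasp_force: 0.0
```

Emit:
{"fn": "carry_out", "kwargs": {
  "targets": [100,-0.4,-0.72,0.57,0,0,0,100,-0.8,-1.44,1.15,0,0,0,100,-1.2,-2.2,1.7,0,0,0,100,-1.2,-2.2,1.7,0,0,0,100,-1.2,-2.2,1.7,0,0,0,100,-1.2,-2.2,2.5,0,0,0,100,0,0,4,0,0,0,100,0,0,4,0,0,0,100,0,0,4,0,0,0,100,0,0,2,0,0,0,100,0,0,0,0,0,0]
}}

```text
t: 8.25
tool_pos: [0.5265, 0.0727, 0.2595]
eef_rot: [-2.094, -1.24, -1.09]
ft_force: [-0.1, 0.3, -0.9]
gripper_width: 0.093
grasp_force: 0.0
```

Run:
```python
from h import *
s=ctrl.observe();print(s["t"],s["tool_pos"],s["eef_rot"],s["qpos"],s["ft_force"],s["gripper_width"])
a=ctrl.capture("side")[:,:,::-1];b=ctrl.capture("scene")[:,:,::-1]
cv2.imwrite("pics/side2.png",a);cv2.imwrite("pics/scene2.png",b)
k=lambda im,x,y:cv2.resize(im[y:y+80,x:x+80],(400,400),interpolation=cv2.INTER_CUBIC)
cv2.imwrite("pics/l2.png",np.hstack([k(a,250,90),k(b,300,160)]))
```

```text
8.25 [0.5265 0.0727 0.2595] [-2.0942 -1.2399 -1.0902] [-0.3735 -0.3952  2.0563  0.9658  1.4141 -0.0009] [-0.075   0.3479 -0.912 ] 0.09298722684205377
```

View pics/l2.png

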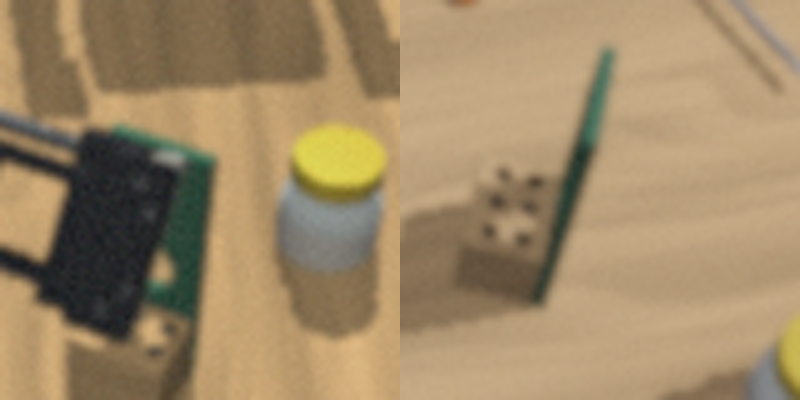

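The holder stands upright and free (right crop, block down, plate vertical). Next I straighten the tool, turn it, and measure the top edge.

Emit:
{"fn": "carry_out", "kwargs": {
  "targets": [100,1,1.87,0.2,-0.1205,0.0653,0,100,1,1.87,0.2,-0.1205,0.0653,0,100,1,1.87,0.2,-0.1205,0.0653,0,100,1,1.87,0.2,-0.1205,0.0653,0,100,1,1.87,0.2,-0.1205,0.0653,0,100,1,1.87,0.2,-0.1205,0.0653,0,100,1,1.87,0,-0.1205,0.0653,0,100,0,0,0,0,0,-0.1428,100,0,0,0,0,0,-0.1428,100,0,0,0,0,0,-0.1428,100,0,0,0,0,0,-0.1428,100,0,0,0,0,0,-0.1428,100,0,0,0,0,0,-0.1428,100,0,0,0,0,0,-0.1428,100,0,0,0,0,0,-0.1428,100,0,0,0,0,0,-0.1428,100,0,0,0,0,0,-0.1428,100,0,0,0,0,0,-0.1428,100,0,0,0,0,0,0,100,0,0,0,0,0,0]
}}

```text
t: 10.35
tool_pos: [0.596, 0.2039, 0.2665]
eef_rot: [3.042, -0.775, -0.003]
ft_force: [0.2, 0.3, 0.4]
gripper_width: 0.0926
grasp_force: 0.0
```

Run:
```python
from h import *
S=cam("scene");D=cam("side")
print(tri(S,(342,169.2),D,(272.6,114.6)),tri(S,(337.6,188.6),D,(292.6,121.2)))
s=ctrl.observe();print(s["t"],s["tool_pos"],s["qpos"]);print(R.from_rotvec(s["eef_rot"]).as_matrix())
c=cam("wrist");a=ctrl.capture("wrist")[:,:,::-1].copy();cv2.imwrite("pics/w2.png",a)
h=np.array([.476,.879,0]);y=np.array([-.879,.476,0])
t=np.array([.5975,.2035,.165])
for w in(-.03,.03):
  for k in(-.004,.004):
    u=proj(c,t+y*w+h*k);print(u);cv2.circle(a,tuple(int(round(v)) for v in u),3,(0,0,255),1)
cv2.imwrite("pics/w2m.png",a)
```

```text
(array([0.5722, 0.2214, 0.1632]), np.float64(0.00015351895108808194)) (array([0.6239, 0.1923, 0.1634]), np.float64(0.0025898055061507443))
10.35 [0.596  0.2039 0.2665] [ 0.2895  0.0131  1.495  -0.0008  1.6362  2.359 ]
[[ 0.8781 -0.4784 -0.0024]
 [-0.4784 -0.8781 -0.0015]
 [-0.0014  0.0025 -1.    ]]
[260.9374 162.9933]
[252.0277 163.0199]
[260.8344 224.6923]
[252.4934 224.7205]
```

View pics/w2m.png

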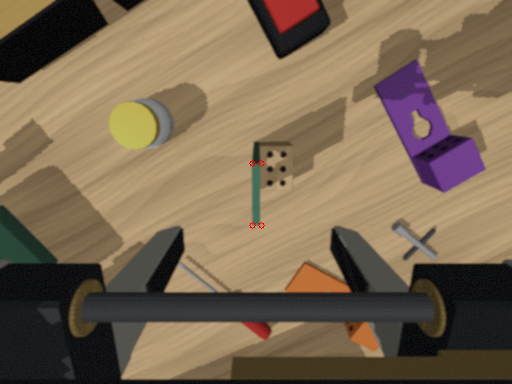

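Emit:
{"fn": "carry_out", "kwargs": {
  "targets": [100,0.05,0,-3,0,0,0,100,0.05,0,-3,0,0,0,100,0,0,-3,0,0,0,60,0,0,-2,0,0,0,60,0,0,-0.85,0,0,0,60,0,0,0,0,0,0,30,0,0,0,0,0,0,30,0,0,0,0,0,0,20,0,0,0,0,0,0,0,0,0,0,0,0,0,0,0,0,0,0,0,0,0,0,0,0,0,0,0,0,0,0,0,0,0,0,0,0,0,0,0,0,0,0,0,0,0,0,0,0],
  "force": 30
}}

```text
t: 11.9
tool_pos: [0.5973, 0.2041, 0.1493]
eef_rot: [3.042, -0.782, -0.0]
ft_force: [0.5, -0.7, 0.2]
gripper_width: 0.0078
grasp_force: 30.0
```

Emit:
{"fn": "carry_out", "kwargs": {
  "targets": [0,0,0,1,0,0,0,0,0,0,3,0,0,0,0,0,0,3,0,0,0,0,0,0,2,0,0,0,0,0.24,-2.08,0.1,0,0,0.1372,0,0.24,-2.08,0.1,0,0,0.1372,0,0.24,-2.08,0,0,0,0.1372,0,0.24,-2.08,0,0,0,0.1372,0,0.24,-2.08,0,0,0,0.1372,0,0.24,-2.08,0,0,0,0.1372,0,0.24,-2.08,0,0,0,0.1372,0,0.24,-2.08,0,0,0,0.1372,0,0.24,-2.08,0,0,0,0.1372,0,0.24,-2.08,0,0,0,0.1372,0,0.24,-2.08,0,0,0,0.1372],
  "force": 45
}}

```text
t: 13.4
tool_pos: [0.6235, -0.0255, 0.2417]
eef_rot: [2.748, 1.522, 0.0]
ft_force: [-0.1, 0.4, -2.7]
gripper_width: 0.0075
grasp_force: 45.0
```

Emit:
{"fn": "carry_out", "kwargs": {
  "targets": [0,0.24,-2.08,0,0,0,0.1372,0,0.24,-2.08,0,0,0,0.1372,0,0.24,-2.08,0,0,0,0.1372,0,0.24,-2.08,0,0,0,0.1372,0,0.24,-2.08,0,0,0,0.1372,0,0.24,-2.08,0,0,0,0.1372,0,0.24,-2.08,0,0,0,0.1372,0,0.24,-2.08,0,0,0,0.1372,0,0.24,-2.08,0,0,0,0.1372,0,0.24,-2.08,0,0,0,0.1372,0,0,0,0,0,0,0,0,0,0,0,0,0,0]
}}

```text
t: 14.6
tool_pos: [0.6475, -0.2328, 0.2413]
eef_rot: [-1.175, -2.913, -0.002]
ft_force: [0.5, 0.5, -4.8]
gripper_width: 0.0078
grasp_force: 45.0
```

Run:
```python
from h import *
s=ctrl.observe();print(s["t"],s["tool_pos"],s["qpos"],s["ft_force"],s["gripper_width"]);print(R.from_rotvec(s["eef_rot"]).as_matrix())
w=ctrl.capture("wrist")[:,:,::-1].copy();b=ctrl.capture("scene")[:,:,::-1];d=ctrl.capture("side")[:,:,::-1]
for n,i in(("w3",w),("scene3",b),("side3",d)):cv2.imwrite(f"pics/{n}.png",i)
k=lambda im,x,y,n:cv2.resize(im[y:y+n,x:x+int(n*4/3)],(400,300),interpolation=cv2.INTER_CUBIC)
cv2.imwrite("pics/m3.png",np.vstack([np.hstack([cv2.resize(w,(400,300)),k(b,80,130,130)]),np.hstack([k(d,220,210,120),k(w,150,60,200)])]))
```

```text
14.6 [ 0.6475 -0.2328  0.2413] [-0.3826  0.1424  1.3987  0.001   1.6007 -1.1869] [ 0.4915  0.5018 -4.7967] 0.007836573330024035
[[-0.7203  0.6936  0.0002]
 [ 0.6936  0.7203  0.001 ]
 [ 0.0006  0.0009 -1.    ]]
```

View pics/m3.png

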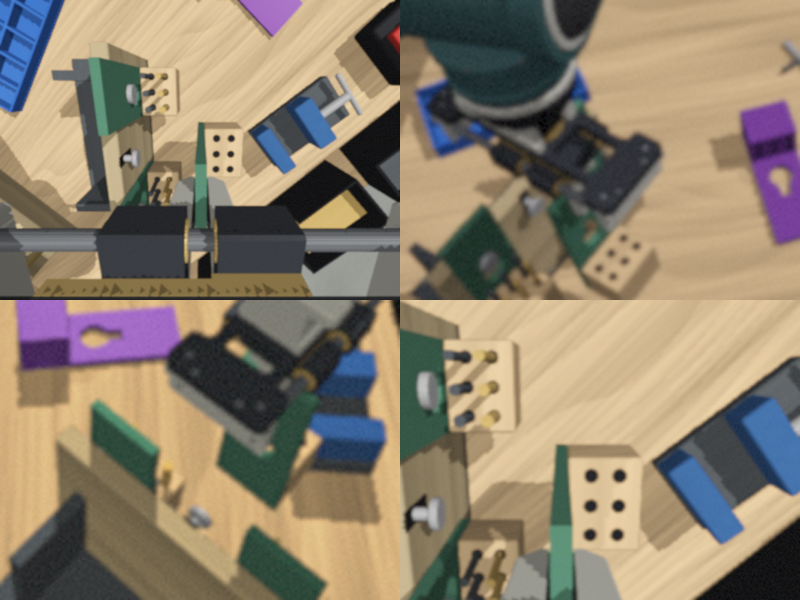

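```bash
python3 - <<'E'
from h import *
from scipy.optimize import least_squares
S=cam("scene");D=cam("side");W=cam("wrist")
obs=[(S,(138.0,218.7)),(D,(300.,296.9)),(W,(150+33*.667-.2,60+214*.667-.2))]
f=lambda p:np.concatenate([(proj(c,p)-u)*k for (c,u),k in zip(obs,(1,1,.6))])
r=least_squares(f,[.59,-.28,.15]);p=r.x;print("head",p,r.fun)
M=R.from_rotvec(ctrl.observe()["eef_rot"]).as_matrix();n=M[:,1].copy();n[2]=0;t=np.array([n[1],-n[0],0])
T=ctrl.observe()["tool_pos"];v=p-T
print("n,t",n,t,"along n",v@n,"along t",v@t,"z",v[2])
# plate top edge ends in wrist: from crop rows 
for yy in(-.03,0,.03):
  for k in(-.004,.004): print(yy,proj(W,T+t*yy+n*k+np.array([0,0,.016])))
E
python3 - <<'E'
import cv2,numpy as np
a=cv2.imread("pics/w3.png");h=cv2.cvtColor(a,cv2.COLOR_BGR2HSV)
# light green top face along columns 240-275
for r in range(150,260,6):
    m=[c for c in range(235,285) if 65<h[r,c,0]<95 and h[r,c,1]>70]
    print(r,m[:1],m[-1:],[int(a[r,c,1]) for c in m[::4]])
E
```

```text
head [ 0.5967 -0.2859  0.1541] [-0.5742 -0.1263 -0.0729 -0.0384  0.3309 -0.1509]
n,t [0.6924 0.7216 0.    ] [ 0.7216 -0.6924  0.    ] along n -0.07426494503970184 along t 0.0005845252957148284 z -0.08747520524269356
-0.03 [248.3614 211.2041]
-0.03 [264.1283 211.1999]
0 [248.8424 263.5112]
0 [263.717  263.5051]
0.03 [249.2718 310.215 ]
0.03 [263.3497 310.2074]
150 [] [] []
156 [] [] []
162 [255] [259] [93, 93]
168 [254] [259] [98, 91]
174 [254] [260] [96, 94]
180 [254] [260] [91, 93]
186 [253] [260] [94, 93]
192 [252] [261] [92, 92, 93]
198 [252] [261] [93, 91, 92]
204 [251] [262] [97, 96, 94]
210 [251] [262] [124, 122, 123]
216 [251] [263] [147, 146, 147, 150]
222 [251] [262] [149, 148, 147]
228 [250] [263] [139, 148, 148, 147]
234 [249] [264] [107, 147, 147, 149]
240 [249] [264] [106, 147, 147, 148]
246 [249] [265] [95, 149, 150, 148, 83]
252 [249] [265] [82, 149, 145, 118, 68]
258 [249] [264] [76, 113, 101, 104]
```

Emit:
{"fn": "carry_out", "kwargs": {
  "targets": [0,0.04,-0.04,-0.8,0,0,0,0,0,0,-0.8,0,0,0,0,-1.04,-1.08,0,0,0,0,0,-1.04,-1.08,0,0,0,0,0,-1.04,-1.08,0,0,0,0,0,-0.8,-0.83,0,0,0,0,0,0,0,0,0,0,0,0,0,0,0,0,0,0]
}}

```text
t: 15.55
tool_pos: [0.6087, -0.2741, 0.2257]
eef_rot: [1.172, 2.914, 0.002]
ft_force: [-0.5, 0.4, -4.0]
gripper_width: 0.008
grasp_force: 45.0
```

Emit:
{"fn": "carry_out", "kwargs": {
  "targets": [0,-0.28,-0.29,0,0,0,0,0,-0.28,-0.29,0,0,0,0,0,-0.1,-0.1,0,0,0,0,0,0,0,0,0,0,0]
}}

```text
t: 15.95
tool_pos: [0.6022, -0.2806, 0.2253]
eef_rot: [1.171, 2.915, 0.001]
ft_force: [0.4, 0.1, -4.1]
gripper_width: 0.0078
grasp_force: 45.0
```

Emit:
{"fn": "carry_out", "kwargs": {
  "targets": [0,-0.2,-0.21,0,0,0,0,0,-0.2,-0.21,0,0,0,0,0,0,0,0,0,0,0]
}}

```text
t: 16.25
tool_pos: [0.5981, -0.285, 0.2254]
eef_rot: [1.171, 2.915, 0.001]
ft_force: [0.4, -0.4, -4.1]
gripper_width: 0.0079
grasp_force: 45.0
```

Emit:
{"fn": "carry_out", "kwargs": {
  "targets": [0,-0.2,-0.21,0,0,0,0,0,0,0,0,0,0,0]
}}

```text
t: 16.45
tool_pos: [0.5961, -0.2871, 0.2254]
eef_rot: [1.171, 2.915, 0.001]
ft_force: [-0.1, -0.8, -3.6]
gripper_width: 0.0074
grasp_force: 45.0
```

Emit:
{"fn": "carry_out", "kwargs": {
  "targets": [0,-0.2,-0.21,0,0,0,0,0,-0.14,-0.14,0,0,0,0,0,0,0,0,0,0,0]
}}

```text
t: 16.75
tool_pos: [0.5927, -0.2906, 0.2254]
eef_rot: [1.171, 2.915, 0.001]
ft_force: [-0.1, 0.2, -4.3]
gripper_width: 0.0078
grasp_force: 45.0
```

Emit:
{"fn": "carry_out", "kwargs": {
  "targets": [0,-0.14,-0.14,0,0,0,0,0,0,0,0,0,0,0]
}}

```text
t: 16.95
tool_pos: [0.5913, -0.2919, 0.2253]
eef_rot: [1.171, 2.915, 0.001]
ft_force: [0.1, 0.1, -3.4]
gripper_width: 0.0078
grasp_force: 45.0
```

Emit:
{"fn": "carry_out", "kwargs": {
  "targets": [0,-0.1,-0.1,0,0,0,0,0,0,0,0,0,0,0]
}}

```text
t: 17.15
tool_pos: [0.5907, -0.2926, 0.2253]
eef_rot: [1.17, 2.915, 0.003]
ft_force: [2.2, 2.3, -2.9]
gripper_width: 0.0078
grasp_force: 45.0
```

The plate reached the board (contact at 82.5 mm of travel, expected about 84 mm, with no force at the head), so the head is in the hole. Now I back off slightly and slide down.

Emit:
{"fn": "carry_out", "kwargs": {
  "targets": [0,0.06,0.06,-0.3,0,0,0,0,0,0,-0.5,0,0,0,0,0,0,-0.5,0,0,0,0,0,0,0,0,0,0]
}}

```text
t: 17.55
tool_pos: [0.5907, -0.2921, 0.2111]
eef_rot: [-1.17, -2.914, -0.001]
ft_force: [0.6, -0.3, -4.0]
gripper_width: 0.0078
grasp_force: 45.0
```

Emit:
{"fn": "carry_out", "kwargs": {
  "targets": [0,0,0,-0.4,0,0,0,0,0,0,-0.3,0,0,0,0,0,0,0,0,0,0]
}}

```text
t: 17.85
tool_pos: [0.5909, -0.2921, 0.2047]
eef_rot: [-1.171, -2.915, -0.002]
ft_force: [-0.4, -0.5, -4.2]
gripper_width: 0.0074
grasp_force: 45.0
```

Emit:
{"fn": "carry_out", "kwargs": {
  "targets": [0,0,0,-0.2,0,0,0,0,0,0,0,0,0,0]
}}

```text
t: 18.05
tool_pos: [0.5911, -0.2922, 0.2032]
eef_rot: [1.171, 2.915, 0.001]
ft_force: [-0.0, -0.5, -4.7]
gripper_width: 0.0079
grasp_force: 45.0
```

Emit:
{"fn": "carry_out", "kwargs": {
  "targets": [0,0,0,-0.15,0,0,0,0,0,0,0,0,0,0]
}}

```text
t: 18.25
tool_pos: [0.591, -0.2922, 0.2017]
eef_rot: [1.171, 2.915, 0.001]
ft_force: [0.2, 0.4, -3.7]
gripper_width: 0.0078
grasp_force: 45.0
```

Emit:
{"fn": "carry_out", "kwargs": {
  "targets": [0,0,0,-0.15,0,0,0,0,0,0,0,0,0,0]
}}

```text
t: 18.45
tool_pos: [0.5912, -0.2923, 0.2007]
eef_rot: [1.17, 2.914, 0.001]
ft_force: [-0.2, -0.2, -1.2]
gripper_width: 0.0079
grasp_force: 45.0
```

Emit:
{"fn": "carry_out", "kwargs": {
  "targets": [0,0,0,-0.1,0,0,0,0,0,0,0,0,0,0]
}}

```text
t: 18.65
tool_pos: [0.5912, -0.2923, 0.2004]
eef_rot: [1.17, 2.914, 0.001]
ft_force: [-1.8, 0.7, 5.0]
gripper_width: 0.0074
grasp_force: 45.0
```

Emit:
{"fn": "carry_out", "kwargs": {
  "targets": [0,0,0,-0.05,0,0,0,0,0,0,0,0,0,0]
}}

```text
t: 18.85
tool_pos: [0.5913, -0.2923, 0.2004]
eef_rot: [1.17, 2.913, 0.001]
ft_force: [-2.8, 1.5, 8.2]
gripper_width: 0.0079
grasp_force: 45.0
```

Emit:
{"fn": "carry_out", "kwargs": {
  "targets": [12,0,0,0,0,0,0,16,0,0,0,0,0,0,20,0,0,0,0,0,0,25,0,0,0,0,0,0,30,0,0,0,0,0,0,30,0,0,0,0,0,0]
}}

```text
t: 19.45
tool_pos: [0.5911, -0.2922, 0.1988]
eef_rot: [1.171, 2.915, 0.001]
ft_force: [0.1, -0.3, 0.3]
gripper_width: 0.0277
grasp_force: 0.0
```

Emit:
{"fn": "carry_out", "kwargs": {
  "targets": [30,0,0,1,0,0,0,30,0,0,2,0,0,0,30,0,0,3,0,0,0,30,0,0,4,0,0,0,30,0,0,4,0,0,0,30,-3,1.5,2,0,0,0,30,-4,2,0,0,0,0,30,-4,2,0,0,0,0,30,-4,2,0,0,0,0,30,-3,2,0,0,0,0,30,0,0,0,0,0,0]
}}

```text
t: 20.55
tool_pos: [0.4085, -0.1956, 0.3613]
eef_rot: [1.169, 2.911, 0.001]
ft_force: [-0.4, 0.0, 0.5]
gripper_width: 0.0281
grasp_force: 0.0
```

Run:
```python
from h import *
s=ctrl.observe();print(s["t"],s["tool_pos"],s["ft_force"],s["gripper_width"])
b=ctrl.capture("scene")[:,:,::-1];d=ctrl.capture("side")[:,:,::-1]
cv2.imwrite("pics/scene4.png",b);cv2.imwrite("pics/side4.png",d)
k=lambda im,x,y,n:cv2.resize(im[y:y+n,x:x+n],(400,400),interpolation=cv2.INTER_CUBIC)
cv2.imwrite("pics/m4.png",np.hstack([k(b,80,165,115),k(d,235,235,120)]))
```

```text
20.55 [ 0.4085 -0.1956  0.3613] [-0.3595  0.0144  0.4757] 0.028093185715604343
```

View pics/m4.png

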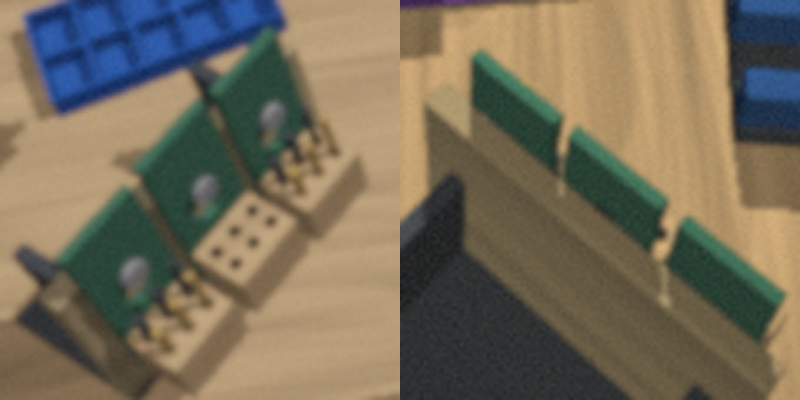

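The holder hangs straight in the gap. The stud head shows in front of the plate in the narrow slot, at crop (205,185), the same as on its two neighbours. I am handing it in.

```bash
python3 -c "
from station import ctrl
print(ctrl.hand_in())"
```

```text
the job is handed in; nothing more can be done
None
```

I stood the green holder on its block and let it go, then hung it on the stud, slid it down until it seated, and handed the job in at about 21 s. The last pictures show it hanging straight between its neighbours; the hand-in gave no verdict.

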